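# Hang the bow headband over the caddy's carrying bar

## Task

Pick up the headband that has the bow on top and hang it over the carrying bar of the yellow caddy, near the middle of the bar, so that it straddles the bar squarely with the bow upright on top. Leave the other headband, the one with the flower, standing where it is.

Things in the scene. Friction and masses are not known exactly. Their poses are not given: they have to be found in the camera images.
- bow_mid (a point): Centre of the bow's knot, 126 mm above the feet of a rigid brown plastic arch headband standing on its open ends: 120 mm wide (x), 30 deep (y), 5 thick, about 60 g; opening runs along y, z up. The bow stands on the crown: loops 84 mm across x; knot 20 mm (x) by 20 (y) by 44 tall, to be grasped across y from above. Crown's outer face is 21 mm below this point, inner face 26 mm below.
- flower_mid (a point): Centre of the flower on the other headband, which must stay: same brown arch standing on its ends, 105 mm high without the flower, but with a round six-petalled flower, 52 mm across, on the crown. Point is 130 mm above the feet; axes as for the bow.
- bar_mid (a point): Middle of the carrying bar on its centre line, 170 mm above the table. Bar: round, 16 mm diameter, along y, 234 mm long between end panels (50 mm wide in x) that rise 15 mm above the centre line. The open, empty yellow caddy below is fixed: 150 mm (x) by 244 (y), walls 55 high, small hinged door in its +x side. z up.
Mind the look-alikes: they are no part of the job. Leave any purple or turquoise look-alike of the part that bears bow_mid alone.

How it is judged:
At the end, for the whole second after the job is handed in: The bow headband straddles the bar: bow's middle within 20 mm of the bar's centre line sideways, 50 mm of its middle along it, 22 to 44 mm above the centre line; upright and square across the bar within 17 degrees. Flower headband within 20 mm of its start (x of bow_mid in the frame of bar_mid between -0.02 and 0.02 m and y of bow_mid in the frame of bar_mid between -0.05 and 0.05 m and z of bow_mid in the frame of bar_mid between 0.022 and 0.044 m and angle between bow_mid's own z axis and vertical below 0.3 rad and angle between the y axis of bow_mid and the y axis of bar_mid, either way round below 0.3 rad and distance of flower_mid from where it was at the start of the episode below 0.02 m); the robot touches nothing.
It fails at once if the flower headband is shifted or knocked over by more than 20 mm (distance of flower_mid from where it was at the start of the episode above 0.02 m).
It also fails if it takes over 42 s, if anything falls off the work surface, if the arm or the gripper's body presses on something with over 40 N, if the wrist force passes 120 N, or if a joint passes its speed limit or range.

## Robot

A 7-joint arm with a two-finger parallel gripper is mounted at the origin on the work surface. World frame = base frame: x ahead of the robot, y to its left, z up, the work surface at z = 0. Lengths are in m, angles in rad, forces in N, time in s.
With the tool pointing down it reaches from about 0.35 to 0.9 m from the base axis. Payload 19.9 kg.
Tool frame: the origin (TCP) lies at the very end of the fingers, on their centre line; the grasp point (between the pads) lies 19 mm behind it; z points along the fingers, y is the direction in which the jaws open and shut (so a half turn about z gives the same grasp; the last joint's range is limited). The gripper opens to 94 mm and grips with 3 to 60 N. Pads are 16 mm wide; open, the fingers measure 119 mm over their backs; the gripper's body (75 mm by 177 mm) begins 78 mm behind the grasp point.
Start: joints at [-1.351, 0.417, -0.01, 1.614, 0.005, 1.111, -0.053], TCP at [0.161, 0.604, 0.205] pointing down, gripper open.
Joint ranges: [-2.81, 2.81], [-0.39, 2.02], [-1.27, 1.25], [0.06, 2.57], [-1.19, 4.33], [0.19, 2], [-2.82, 2.82]. Speed limits (rad/s): [1.89, 1.89, 2.39, 2.39, 3.01, 3.01, 3.01].

## Interface

Orientations are given as a unit quaternion [w, x, y, z].
In Python, from rig import telemetry, optics, close_job gives the robot as it stands. The module is installed in compiled form; this text tells all that it offers.
- The arm moves only by the tool step_arm, never from a script. Its argument "motion" is a list of rows, each an object with "travel": the shift along the tool's x, y, z in mm, a list of three; "turn": the turn, a rotation vector about the tool's x, y, z in rad, a list of three. A call has 1 to 12 rows; each row shifts and turns the commanded pose from where the row before left it, along the tool's axes as they then stand; what a row does not reach is not made up. A row lasts 1/10 s, in which the tool goes at most 50 mm and 8.59 degrees, less where a joint would pass 70% of its speed; a pose out of reach is approached as far as the arm can. A call is refused whole if a number of a shift passes 50 or a number of a turn 0.15, either way. A call with a gripper value outside its range is refused whole. "hand" is the closure, from 0 (fully open) to 1 (shut), set as the call begins (left out, the last holds). The fingers move at their own pace and stop on an object; the grip force is fixed at half the most. Time passes only in rows, so rows that do not move let the fingers close. It gives the time, the measured TCP pose, the force and the opening at its end, in the units of the state.
- telemetry.state(): the state, without advancing time (a new reading comes with each control period).
- optics.capture(name): name is "side" or "top"; returns a dict with "color" (400x640x3 uint8, blue, green, red), "camera_matrix" (3x3 intrinsics, pixels), "world_to_cam" (4x4, takes a point from world to camera coordinates). Camera axes: x right, y down, z forward; pixel columns grow to the right and rows downward; lengths in m; the calibration is good to about 2 mm. A picture is of the moment at which its call begins. There is no depth.
- close_job(): hands the job in, once; it reports no verdict.
The state is a dict: "clock": time; "q": joint angles; "dq": joint speeds; "joint_torque": joint torques, N m; "position": TCP position; "tcp_rot": TCP orientation; "ft_force": force on the tool from outside, world axes, zero at the start; "wrist_torque": the same for the moment, N m; "grip_width": finger opening in m.
Only numpy, scipy, OpenCV 4.12 (cv2) and the standard library are available. Lean on these libraries where they do the work, as an engineer would, in place of code of your own. Each camera call takes 0.05 s, during which the arm holds its last target.

## Working session

There is one attempt and no reset: what is moved stays moved. The work goes in short steps, Python scripts to look and compute and a tool call to move; the robot and the scene stay as the last step left them, time stands still between calls to the robot, and variables do not carry over. Pictures are saved under pics/ and viewed, and the job is handed in when it is done.

Besides the shell and the picture viewer there is one more tool, called after "Call:" by a JSON object that holds its "op" and its "data". step_arm: Moves the arm, as the interface text tells. Its arguments: {"type":"object","properties":{"motion":{"type":"array","items":{"type":"object","properties":{"travel":{"type":"array","items":{"type":"number"}},"turn":{"type":"array","items":{"type":"number"}}}}},"hand":{"type":"number"}},"required":["motion"]}

```bash
mkdir -p pics
python3 - <<'E'
from rig import telemetry, optics
import cv2,numpy as np
s=telemetry.state();print({k:np.round(v,3).tolist() for k,v in s.items()})
for n in("side","top"):
    d=optics.capture(n);cv2.imwrite(f"pics/{n}0.png",d["color"]);np.savez(f"{n}.npz",K=d["camera_matrix"],T=d["world_to_cam"])
    print(n,d["camera_matrix"].round(1).tolist(),d["world_to_cam"].round(3).tolist())
E
```

```text
{'clock': 0.0, 'q': [-1.351, 0.418, -0.01, 1.614, 0.005, 1.111, -0.053], 'dq': [-0.0, 0.001, 0.0, 0.001, 0.001, -0.001, 0.0], 'joint_torque': [-0.001, -85.126, 0.638, -42.598, -0.049, 0.019, 0.0], 'position': [0.161, 0.603, 0.205], 'tcp_rot': [-0.0, 0.13, 0.992, -0.001], 'ft_force': [0.411, 0.522, -0.436], 'wrist_torque': [-0.036, -0.047, 0.002], 'grip_width': 0.094}
side [[375.3, 0.0, 315.6], [0.0, 375.3, 196.0], [0.0, 0.0, 1.0]] [[0.955, -0.297, -0.022, -0.518], [-0.2, -0.586, -0.785, 0.099], [0.22, 0.754, -0.619, 1.106], [0.0, 0.0, 0.0, 1.0]]
top [[417.8, 0.0, 312.0], [0.0, 417.8, 198.2], [0.0, 0.0, 1.0]] [[0.023, -1.0, -0.006, -0.16], [-0.998, -0.023, -0.066, 0.484], [0.066, 0.007, -0.998, 1.27], [0.0, 0.0, 0.0, 1.0]]
```

View pics/side0.png

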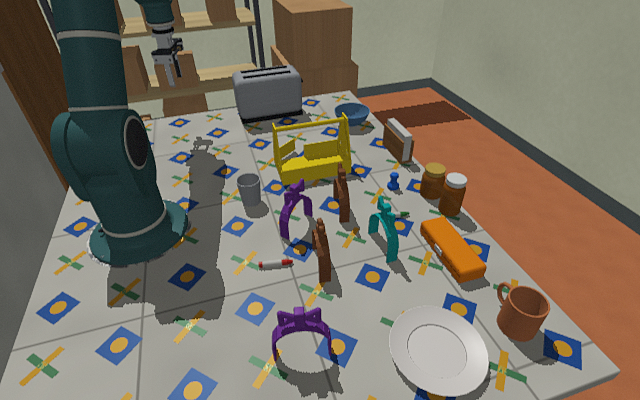

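View pics/top0.png

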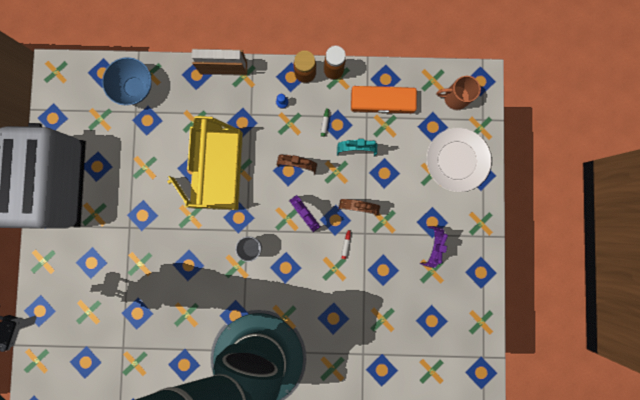

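Two brown headbands: top (297,162) / side (342,192), and top (360,206) / side (321,250). The purple and turquoise ones are look-alikes. I'll enlarge these to tell bow from flower.

Run:
```python
import cv2,numpy as np
a=cv2.imread("pics/side0.png")[155:290,260:415];b=cv2.imread("pics/top0.png")[140:225,265:390]
a=cv2.resize(a,(400,int(135*400/155)),interpolation=2);b=cv2.resize(b,(400,int(85*400/125)),interpolation=2)
c=np.zeros((350,800,3),np.uint8);c[:a.shape[0],:400]=a;c[:b.shape[0],400:]=b
cv2.imwrite("pics/crop0.png",c)
d=cv2.imread("pics/top0.png")[105:220,160:260];cv2.imwrite("pics/cad.png",cv2.resize(d,None,fx=5,fy=5,interpolation=2))
d=cv2.imread("pics/side0.png")[105:190,260:360];cv2.imwrite("pics/cads.png",cv2.resize(d,None,fx=6,fy=6,interpolation=2))
```

```text
(no output)
```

View pics/crop0.png

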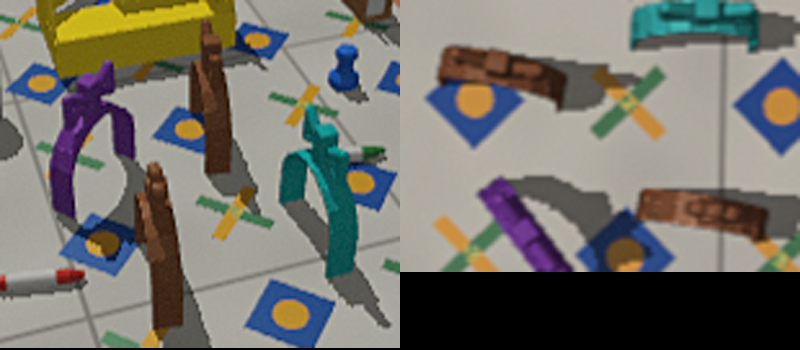

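View pics/cad.png

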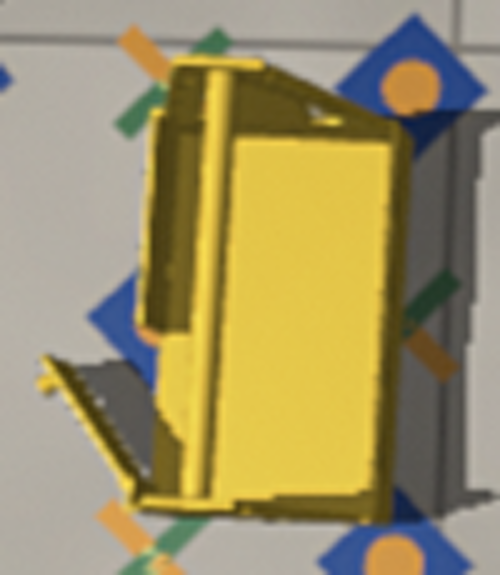

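View pics/cads.png

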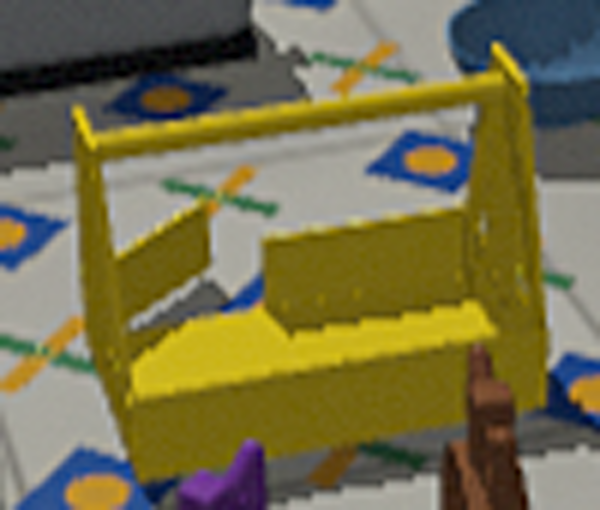

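Run:
```python
import cv2,numpy as np
t=cv2.imread("pics/top0.png");s=cv2.imread("pics/side0.png")
f=lambda im,x,y,w,h:cv2.resize(im[y:y+h,x:x+w],(400,300),interpolation=cv2.INTER_CUBIC)
c=np.vstack([np.hstack([f(t,270,145,56,42),f(t,333,183,56,42)]),np.hstack([f(s,310,155,64,48),f(s,290,210,64,48)])])
cv2.imwrite("pics/crop1.png",c)
```

```text
(no output)
```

View pics/crop1.png

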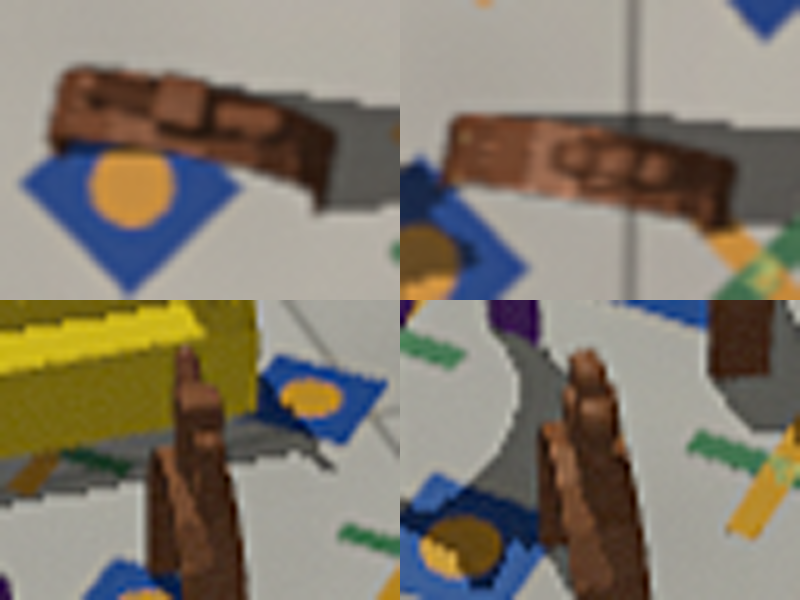

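Top row of the crop: the left one (top 296,159) has a square knot with long loops, so it is the bow. The right one (top 358,205) has a short cluster of round petals, so it is the flower. Next I'll measure.

```bash
cat > h.py <<'E'
import numpy as np
C={n:(lambda d:(d['K'],d['T']))(np.load(f'{n}.npz')) for n in('side','top')}
def plane(n,uv,z):
    K,T=C[n];R=T[:3,:3];c=-R.T@T[:3,3];d=R.T@np.linalg.inv(K)@[*uv,1];return c+d*(z-c[2])/d[2]
def tri(a,b):
    A=[];B=[]
    for n,(u,v) in(('top',a),('side',b)):
        K,T=C[n];P=K@T
    import cv2
    P=[C[n][0]@C[n][1][:3] for n in('top','side')]
    X=cv2.triangulatePoints(P[0],P[1],np.array(a,float).reshape(2,1),np.array(b,float).reshape(2,1));return (X[:3]/X[3]).ravel()
def proj(n,X):
    K,T=C[n];p=K@(T[:3,:3]@X+T[:3,3]);return p[:2]/p[2]
E
python3 - <<'E'
from h import *
a,b=plane('top',(203.6,119),.17),plane('top',(199,204),.17)
a2,b2=plane('side',(344.2,120.3),.17),plane('side',(275.8,129.7),.17)
print('bar top',a,b,np.linalg.norm(a-b),'side',a2,b2,np.linalg.norm(a2-b2))
print('tri',tri((203.6,119),(344.2,120.3)),tri((199,204),(275.8,129.7)))
for e in((a+b)/2,(a2+b2)/2):print('mid',e.round(4))
d=a-b;print('bar yaw',np.degrees(np.arctan2(d[1],d[0])))
k=plane('top',(295.6,159.4),.148);print('knot',k,proj('side',k),tri((295.6,159.4),(310+205/6.25,155+85/6.25)))
l,r=[plane('top',(270+x/7.143,145+y/7.143),.125) for x,y in((85,90),(280,122))];d=l-r
print(l,r,'width yaw',np.degrees(np.arctan2(d[1],d[0])))
# band outline
import cv2
im=cv2.imread('pics/top0.png')[140:185,270:330];h=cv2.cvtColor(im,cv2.COLOR_BGR2HSV)
m=((h[...,0]<14)&(h[...,1]>90)&(h[...,2]<190)).astype(np.uint8)
n,L,S,_=cv2.connectedComponentsWithStats(m);i=1+S[1:,4].argmax();print(S[i]);
pts=np.argwhere(L==i)[:,::-1].astype(np.float32)+[270,140]
print(cv2.minAreaRect(pts.astype(np.float32)))
# column-wise upper edge
for u in range(276,318,3):
    v=pts[pts[:,0]==u][:,1];print(u,v.min(),v.max(),end='; ')
E
```

```text
bar top [0.688146   0.15232115 0.17      ] [0.4543761  0.15527944 0.17      ] 0.2337886212247635 side [0.69014081 0.13842698 0.17      ] [0.45871028 0.1512542  0.17      ] 0.23178573218699308Traceback (most recent call last):
  File "<stdin>", line 5, in <module>
  File "h.py", line 8, in tri
    K,T=C[n];P=K@T
               ~^~
ValueError: matmul: Input operand 1 has a mismatch in its core dimension 0, with gufunc signature (n?,k),(k,m?)->(n?,m?) (size 4 is different from 3)
```

```bash
sed -i '/A=\[\]/d;/for n,(u,v)/d;/P=K@T$/d' h.py
python3 - <<'E'
from h import *
a,b=plane('top',(203.6,119),.17),plane('top',(199,204),.17)
print('reproj in cads crop px',[(proj('side',x)-[260,105])*6 for x in(a,(a+b)/2,b)])
print('tri',tri((203.6,119),(344.2,120.3)),tri((199,204),(275.8,129.7)))
print('mid',(a+b)/2)
d=a-b;print('bar yaw',np.degrees(np.arctan2(d[1],d[0])))
k=plane('top',(295.6,159.4),.148);print('knot',k,proj('side',k),tri((295.6,159.4),(310+205/6.25,155+85/6.25)))
l,r=[plane('top',(270+x/7.143,145+y/7.143),.125) for x,y in((85,90),(280,122))];d=l-r
print(l,r,'width yaw',np.degrees(np.arctan2(d[1],d[0])))
import cv2
im=cv2.imread('pics/top0.png')[140:185,270:330];h=cv2.cvtColor(im,cv2.COLOR_BGR2HSV)
m=((h[...,0]<14)&(h[...,1]>90)&(h[...,2]<190)).astype(np.uint8)
n,L,S,_=cv2.connectedComponentsWithStats(m);i=1+S[1:,4].argmax();print(S[i]);
pts=np.argwhere(L==i)[:,::-1].astype(np.float32)+[270,140]
print(cv2.minAreaRect(pts.astype(np.float32)))
for u in range(276,318,3):
    v=pts[pts[:,0]==u][:,1]
    if len(v):print(u,v.min(),v.max(),end='; ')
E
```

```text
reproj in cads crop px [array([493.13246793,  81.63593538]), array([293.28237003, 113.23937976]), array([ 85.35012993, 146.12089973])]
tri [0.69281914 0.15394276 0.16160336] [0.45666796 0.15551381 0.16792139]
mid [0.57126105 0.15380029 0.17      ]
bar yaw -0.7250223979442043
knot [ 0.58553782 -0.10206362  0.148     ] [339.44840848 169.80692708] [ 0.58932314 -0.1034205   0.15124276]
[ 0.59347325 -0.0619724   0.125     ] [ 0.58242512 -0.13962316  0.125     ] width yaw 81.90231404324258
[  7  15  40  18 375]
((296.73419189453125, 162.29551696777344), (38.85560989379883, 12.461061477661133), 11.0035400390625)
279 155.0 164.0; 282 155.0 164.0; 285 155.0 164.0; 288 155.0 164.0; 291 156.0 165.0; 294 156.0 165.0; 297 156.0 166.0; 300 158.0 166.0; 303 158.0 167.0; 306 159.0 168.0; 309 160.0 169.0; 312 161.0 170.0; 315 163.0 170.0;
```

The bar middle is about (0.571, 0.154) with yaw -0.7°. The knot is about (0.588, -0.102) and its opening axis is about -9.5°. I'll rise and turn first.

Call:
{"op": "step_arm", "data": {"motion": [{"travel": [0,0,-40]},{"travel": [0,0,-40]},{"turn": [0,0,0.145]},{"turn": [0,0,0.145]},{"turn": [0,0,0.145]},{"turn": [0,0,0.145]},{"turn": [0,0,0.145]},{"turn": [0,0,0.145]},{"turn": [0,0,0.145]},{"turn": [0,0,0.145]},{"turn": [0,0,0.145]},{"turn": [0,0,0.145]}], "hand": 0}}

```text
schema error: expected keys travel, turn
```

```bash
cat >> h.py <<'E'
def delta(target,yaw_y):
    from rig import telemetry
    from scipy.spatial.transform import Rotation as Ro
    s=telemetry.state();q=s['tcp_rot'];R=Ro.from_quat(np.r_[q[1:],q[0]]).as_matrix()
    th=np.degrees(np.arctan2(R[1,1],R[0,1]));e=(th-yaw_y+90)%180-90
    print('t',round(s['clock'],2),'pos',np.round(s['position'],4),'q',np.round(s['q'],2),'grip',round(float(s['grip_width']),4),'F',np.round(s['ft_force'],1))
    print('yaw',round(th,2),'turn tool z by rad',round(np.radians(e),4),'tool z',R[:,2].round(3),'travel mm',(R.T@(np.array(target)-s['position'])*1000).round(1))
E
python3 -c "
from h import *;delta((.588,-.102,.25),-9.5)"
```

```text
t 0.1 pos [0.1611 0.6035 0.2049] q [-1.35  0.42 -0.01  1.61  0.    1.11 -0.05] grip 0.0939 F [-0.6  0.1  1.7]
yaw 75.06 turn tool z by rad 1.4758 tool z [-0.    -0.001 -1.   ] travel mm [-594.4 -571.6  -44.4]
```

Call:
{"op": "step_arm", "data": {"motion": [{"travel": [0,0,-40],"turn": [0,0,0]},{"travel": [0,0,-40],"turn": [0,0,0]},{"travel": [0,0,0],"turn": [0,0,0.148]},{"travel": [0,0,0],"turn": [0,0,0.148]},{"travel": [0,0,0],"turn": [0,0,0.148]},{"travel": [0,0,0],"turn": [0,0,0.148]},{"travel": [0,0,0],"turn": [0,0,0.148]},{"travel": [0,0,0],"turn": [0,0,0.148]},{"travel": [0,0,0],"turn": [0,0,0.148]},{"travel": [0,0,0],"turn": [0,0,0.148]},{"travel": [0,0,0],"turn": [0,0,0.148]},{"travel": [0,0,0],"turn": [0,0,0.148]}], "hand": 0}}

```text
clock: 1.3
position: [0.1611, 0.6037, 0.2851]
tcp_rot: [0.0, 0.767, 0.642, -0.0]
ft_force: [0.6, -0.1, 0.6]
grip_width: 0.094
```

```bash
python3 -c "
from h import *;delta((.588,-.102,.28),-9.5)"
```

```text
t 1.3 pos [0.1611 0.6037 0.2851] q [-1.54  0.36  0.24  1.52 -0.09  1.27 -1.46] grip 0.094 F [ 0.6 -0.1  0.6]
yaw -10.09 turn tool z by rad -0.0103 tool z [-0.    -0.001 -1.   ] travel mm [-620.   543.9    5.5]
```

Call:
{"op": "step_arm", "data": {"motion": [{"travel": [-26,23,0],"turn": [0,0,0]},{"travel": [-26,23,0],"turn": [0,0,0]},{"travel": [-26,23,0],"turn": [0,0,0]},{"travel": [-26,23,0],"turn": [0,0,0]},{"travel": [-26,23,0],"turn": [0,0,0]},{"travel": [-26,23,0],"turn": [0,0,0]},{"travel": [-26,23,0],"turn": [0,0,0]},{"travel": [-26,23,0],"turn": [0,0,0]},{"travel": [-26,23,0],"turn": [0,0,0]},{"travel": [-26,23,0],"turn": [0,0,0]},{"travel": [-26,23,0],"turn": [0,0,0]},{"travel": [-26,23,0],"turn": [0,0,0]}]}}

```text
clock: 2.5
position: [0.3808, 0.2483, 0.2854]
tcp_rot: [-0.0, 0.765, 0.645, -0.0]
ft_force: [0.3, 1.0, -0.2]
grip_width: 0.0942
```

Call:
{"op": "step_arm", "data": {"motion": [{"travel": [-26,23,0],"turn": [0,0,0]},{"travel": [-26,23,0],"turn": [0,0,0]},{"travel": [-26,23,0],"turn": [0,0,0]},{"travel": [-26,23,0],"turn": [0,0,0]},{"travel": [-26,23,0],"turn": [0,0,0]},{"travel": [-26,23,0],"turn": [0,0,0]},{"travel": [-26,23,0],"turn": [0,0,0]},{"travel": [-26,23,0],"turn": [0,0,0]},{"travel": [-26,23,0],"turn": [0,0,0]},{"travel": [-26,23,0],"turn": [0,0,0]},{"travel": [-26,23,0],"turn": [0,0,0]},{"travel": [0,0,0],"turn": [0,0,0]}]}}

```text
clock: 3.7
position: [0.582, -0.0792, 0.285]
tcp_rot: [0.001, 0.766, 0.643, -0.001]
ft_force: [-0.5, -0.6, -0.0]
grip_width: 0.0942
```

```bash
python3 -c "
from h import *;delta((.588,-.102,.20),-9.5)"
```

```text
t 3.7 pos [ 0.582  -0.0792  0.285 ] q [-0.53  0.36  0.8   1.63 -0.27  1.26  0.14] grip 0.0942 F [-0.5 -0.6 -0. ]
yaw -10.01 turn tool z by rad -0.0089 tool z [-0.001 -0.002 -1.   ] travel mm [-21.2   9.9  85. ]
```

Call:
{"op": "step_arm", "data": {"motion": [{"travel": [-21,10,0],"turn": [0,0,0]},{"travel": [0,0,40],"turn": [0,0,0]},{"travel": [0,0,40],"turn": [0,0,0]},{"travel": [0,0,0],"turn": [0,0,0]},{"travel": [0,0,0],"turn": [0,0,0]}]}}

```text
clock: 4.2
position: [0.5876, -0.0972, 0.2063]
tcp_rot: [-0.0, 0.765, 0.645, -0.0]
ft_force: [0.4, 0.1, 0.7]
grip_width: 0.0938
```

```bash
cat > look.py <<'E'
import sys,cv2,numpy as np
from rig import optics
from h import *
tag=sys.argv[1];x,y,w,h=map(int,sys.argv[2:6]);x2,y2,w2,h2=map(int,sys.argv[6:10])
t=optics.capture('top')['color'];s=optics.capture('side')['color']
cv2.imwrite(f'pics/{tag}_t.png',t);cv2.imwrite(f'pics/{tag}_s.png',s)
f=lambda im,x,y,w,h:cv2.resize(im[y:y+h,x:x+w],(400,400*h//w),interpolation=cv2.INTER_CUBIC)
a,b=f(t,x,y,w,h),f(s,x2,y2,w2,h2);c=np.zeros((max(len(a),len(b)),800,3),np.uint8);c[:len(a),:400]=a;c[:len(b),400:]=b
cv2.imwrite(f'pics/{tag}.png',c[:600])
E
python3 look.py g1 250 120 100 80 290 100 100 130; python3 -c "
from h import *;delta((.588,-.102,.114),-9.5)"
```

```text
t 4.3 pos [ 0.5885 -0.0974  0.2076] q [-0.46  0.45  0.76  1.71 -0.34  1.12  0.23] grip 0.0938 F [ 0.2  1.  -0.4]
yaw -9.72 turn tool z by rad -0.0039 tool z [ 0.002 -0.    -1.   ] travel mm [-4.6  0.1 93.6]
```

View pics/g1.png

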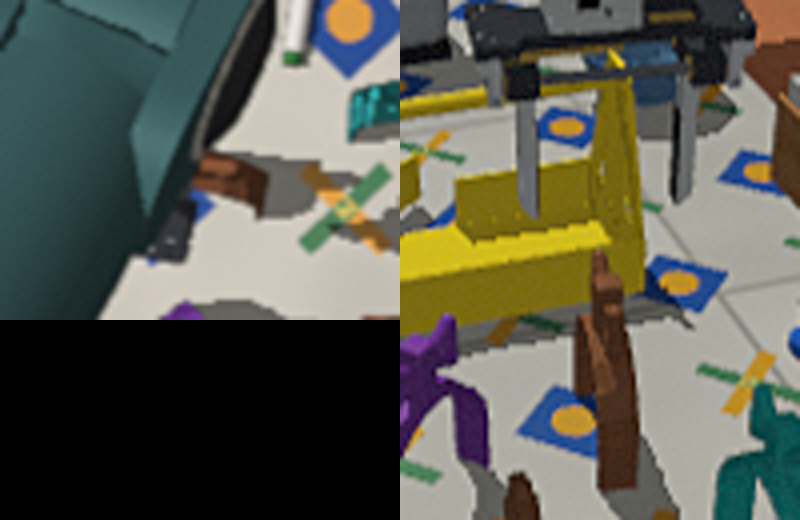

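Side view: the fingertips at crop (527,215) and (680,200) straddle the knot at (607,270). I'll descend.

Call:
{"op": "step_arm", "data": {"motion": [{"travel": [-4,0,20],"turn": [0,0,0]},{"travel": [0,0,20],"turn": [0,0,0]},{"travel": [0,0,20],"turn": [0,0,0]},{"travel": [0,0,20],"turn": [0,0,0]},{"travel": [0,0,0],"turn": [0,0,0]},{"travel": [0,0,0],"turn": [0,0,0]}]}}

```text
clock: 4.9
position: [0.5878, -0.1015, 0.1272]
tcp_rot: [0.001, 0.765, 0.645, 0.001]
ft_force: [0.4, -1.1, 0.9]
grip_width: 0.094
```

```bash
python3 look.py g2 250 120 100 80 290 110 100 130; python3 -c "
from h import *;delta((.588,-.102,.114),-9.5)"
```

```text
t 5.0 pos [ 0.5879 -0.1015  0.1273] q [-0.41  0.54  0.71  1.78 -0.42  0.97  0.3 ] grip 0.0938 F [ 0.9 -0.1  0.1]
yaw -9.73 turn tool z by rad -0.0041 tool z [ 0.002 -0.    -1.   ] travel mm [-0.5  0.2 13.3]
```

View pics/g2.png

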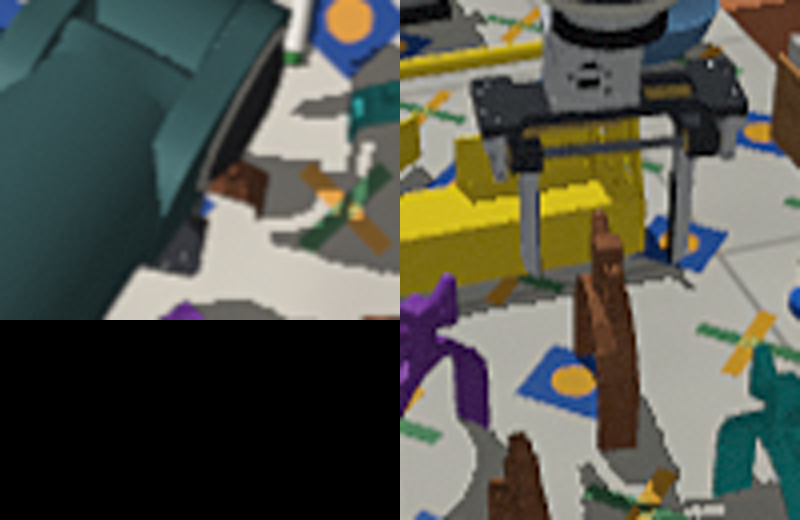

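The knot lies centred between the fingers in the side view (knot 600,215; fingertips 533 and 678). I'll go down and close.

Call:
{"op": "step_arm", "data": {"motion": [{"travel": [0,0,14],"turn": [0,0,0]},{"travel": [0,0,0],"turn": [0,0,0]}]}}

```text
clock: 5.2
position: [0.5865, -0.101, 0.1104]
tcp_rot: [-0.0, 0.764, 0.645, -0.0]
ft_force: [-0.6, -0.0, -0.6]
grip_width: 0.0942
```

Call:
{"op": "step_arm", "data": {"motion": [{"travel": [0,0,0],"turn": [0,0,0]},{"travel": [0,0,0],"turn": [0,0,0]},{"travel": [0,0,0],"turn": [0,0,0]},{"travel": [0,0,0],"turn": [0,0,0]},{"travel": [0,0,0],"turn": [0,0,0]},{"travel": [0,0,0],"turn": [0,0,0]},{"travel": [0,0,0],"turn": [0,0,0]},{"travel": [0,0,0],"turn": [0,0,0]},{"travel": [0,0,0],"turn": [0,0,0]},{"travel": [0,0,0],"turn": [0,0,0]}], "hand": 1}}

```text
clock: 6.2
position: [0.587, -0.1013, 0.1115]
tcp_rot: [0.0, 0.765, 0.645, -0.0]
ft_force: [0.1, -0.0, -1.0]
grip_width: 0.0201
```

```bash
python3 look.py g3 250 120 100 80 290 110 100 130; python3 -c "
from h import *;delta((.588,-.102,.114),-9.5)"
```

```text
t 6.3 pos [ 0.5869 -0.1013  0.1114] q [-0.4   0.56  0.7   1.79 -0.43  0.95  0.31] grip 0.0198 F [ 0.5  0.1 -1.7]
yaw -9.74 turn tool z by rad -0.0042 tool z [-0. -0. -1.] travel mm [-0.5  1.2 -2.6]
```

View pics/g3.png

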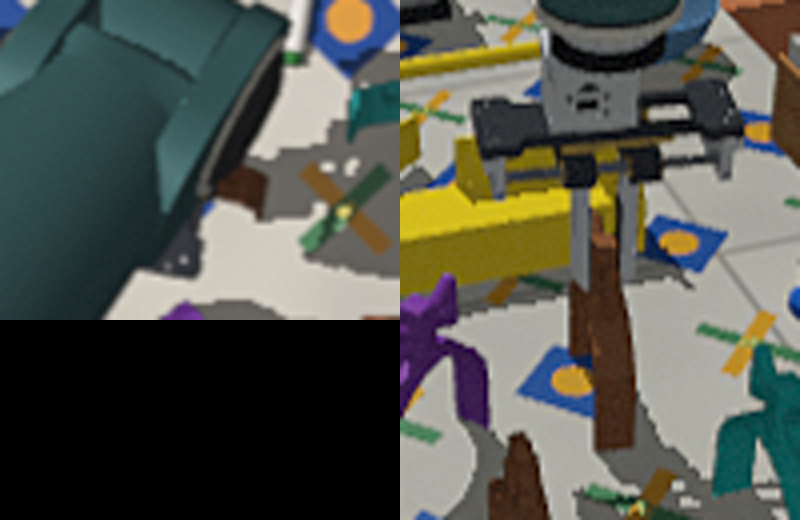

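The grip width is 20 mm, so it has the knot. I'll lift.

Call:
{"op": "step_arm", "data": {"motion": [{"travel": [0,0,-10],"turn": [0,0,0]},{"travel": [0,0,-20],"turn": [0,0,0]},{"travel": [0,0,-25],"turn": [0,0,0]},{"travel": [0,0,-25],"turn": [0,0,0]},{"travel": [0,0,-25],"turn": [0,0,0]},{"travel": [0,0,-25],"turn": [0,0,0]},{"travel": [0,0,-25],"turn": [0,0,0]},{"travel": [0,0,-25],"turn": [0,0,0]},{"travel": [0,0,-25],"turn": [0,0,0]},{"travel": [0,0,-20],"turn": [0,0,0]},{"travel": [0,0,-10],"turn": [0,0,0]},{"travel": [0,0,0],"turn": [0,0,0]}]}}

```text
clock: 7.5
position: [0.5872, -0.1016, 0.3477]
tcp_rot: [0.001, 0.765, 0.644, 0.001]
ft_force: [-1.0, 0.8, -1.6]
grip_width: 0.02
```

```bash
python3 look.py g4 250 120 100 80 270 20 140 180; python3 -c "
from h import *;delta((.571,.154,.335),-0.7)"
```

```text
t 7.6 pos [ 0.5867 -0.1013  0.3458] q [-0.5   0.34  0.82  1.52 -0.25  1.39  0.17] grip 0.0201 F [-0.9 -0.5 -1. ]
yaw -9.74 turn tool z by rad -0.1578 tool z [-0.001  0.    -1.   ] travel mm [248.9 -58.7  10.8]
```

View pics/g4.png

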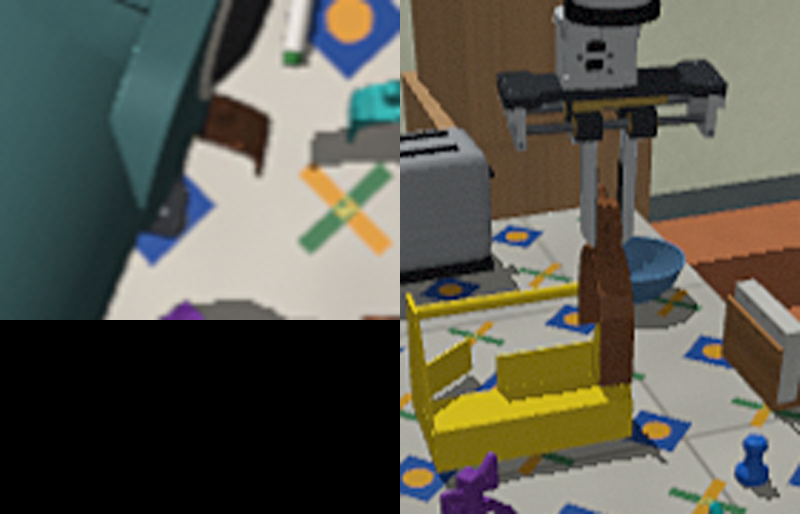

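The headband is held upright in the side view. Now I'll turn it and carry it over the bar.

Call:
{"op": "step_arm", "data": {"motion": [{"travel": [0,0,0],"turn": [0,0,-0.053]},{"travel": [0,0,0],"turn": [0,0,-0.053]},{"travel": [0,0,0],"turn": [0,0,-0.052]},{"travel": [15,0,0],"turn": [0,0,0]},{"travel": [30,-2,0],"turn": [0,0,0]},{"travel": [35,-3,0],"turn": [0,0,0]},{"travel": [35,-3,0],"turn": [0,0,0]},{"travel": [35,-3,0],"turn": [0,0,0]},{"travel": [35,-3,0],"turn": [0,0,0]},{"travel": [35,-3,0],"turn": [0,0,0]},{"travel": [25,0,0],"turn": [0,0,0]},{"travel": [10,0,0],"turn": [0,0,0]}]}}

```text
clock: 8.8
position: [0.5721, 0.1576, 0.3454]
tcp_rot: [-0.0, 0.71, 0.704, -0.001]
ft_force: [-0.4, 0.5, -1.2]
grip_width: 0.0197
```

Call:
{"op": "step_arm", "data": {"motion": [{"travel": [0,0,0],"turn": [0,0,0]},{"travel": [0,0,0],"turn": [0,0,0]},{"travel": [0,0,0],"turn": [0,0,0]}]}}

```text
clock: 9.1
position: [0.5732, 0.1523, 0.3465]
tcp_rot: [0.0, 0.712, 0.702, -0.0]
ft_force: [-0.1, -0.8, -1.4]
grip_width: 0.0194
```

```bash
python3 look.py g5 150 80 140 140 240 20 120 180; python3 -c "
from h import *;delta((.571,.154,.335),-0.7)"
```

```text
t 9.2 pos [0.5732 0.1526 0.3466] q [-0.85  0.31  0.7   1.52 -0.2   1.38 -0.15] grip 0.02 F [ 1.5 -0.1 -1. ]
yaw -0.79 turn tool z by rad -0.0017 tool z [ 0. -0. -1.] travel mm [ 1.3 -2.2 11.6]
```

View pics/g5.png

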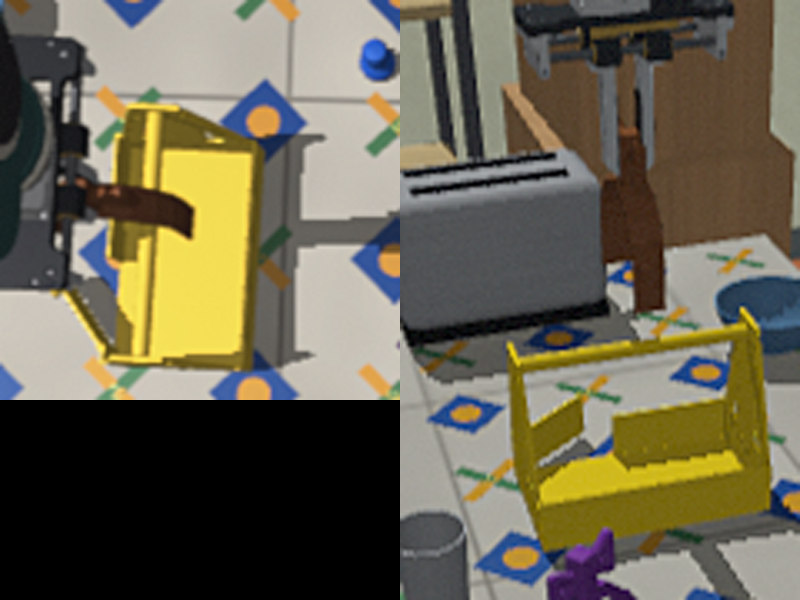

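Run:
```python
from h import *
B=np.array([.5732,.1526,.3612])
for sx in(-1,1):
  X=B+[sx*.015,-.06,-.126]
  print((proj('top',X)-[150,80])/.35,(proj('side',X)-[240,20])/.3+[400,0])
for sx in(-1,1):
  X=B+[sx*.015,-.055,-.126]
  print('inner',(proj('top',X)-[150,80])/.35)
```

```text
[194.35427337 236.73446243] [632.49140156 313.82902766]
[195.63289256 203.68459542] [663.49435475 308.90940906]
inner [188.80196475 236.60990157]
inner [190.09080849 203.56141531]
```

The predicted foot corners (crop 194,237 and 632–663,309–314) match the picture (192,237 and 636–664,309), so the headband sits in the hand as assumed. I'll lower it.

Call:
{"op": "step_arm", "data": {"motion": [{"travel": [1,-2,10],"turn": [0,0,0]},{"travel": [0,0,20],"turn": [0,0,0]},{"travel": [0,0,20],"turn": [0,0,0]},{"travel": [0,0,20],"turn": [0,0,0]},{"travel": [0,0,20],"turn": [0,0,0]},{"travel": [0,0,20],"turn": [0,0,0]},{"travel": [0,0,15],"turn": [0,0,0]},{"travel": [0,0,10],"turn": [0,0,0]},{"travel": [0,0,5],"turn": [0,0,0]},{"travel": [0,0,0],"turn": [0,0,0]},{"travel": [0,0,0],"turn": [0,0,0]}]}}

```text
clock: 10.3
position: [0.5714, 0.1549, 0.2071]
tcp_rot: [0.0, 0.711, 0.703, 0.0]
ft_force: [0.1, -0.8, -0.9]
grip_width: 0.0198
```

```bash
python3 look.py g6 150 80 140 140 240 50 120 150; python3 -c "
from h import *;delta((.571,.154,.19),-0.7)"
```

```text
t 10.4 pos [0.5714 0.1549 0.2071] q [-0.82  0.42  0.66  1.72 -0.28  1.1  -0.09] grip 0.0198 F [ 0.4 -0.2 -1.3]
yaw -0.69 turn tool z by rad 0.0002 tool z [ 0.001  0.    -1.   ] travel mm [-0.9 -0.4 17.1]
```

View pics/g6.png

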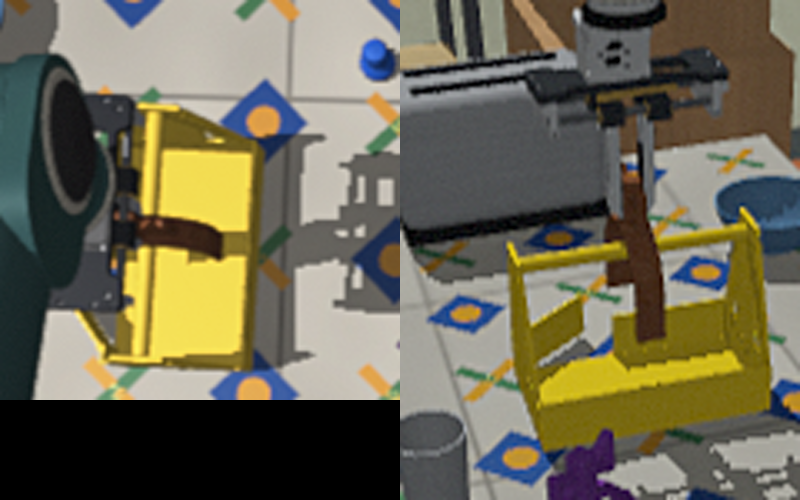

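The headband straddles the bar, with one leg in front of it and one behind (side crop 640,240). I'll lower the remaining ~17 mm gently until it makes contact.

Call:
{"op": "step_arm", "data": {"motion": [{"travel": [0,0,4],"turn": [0,0,0]},{"travel": [0,0,4],"turn": [0,0,0]},{"travel": [0,0,3],"turn": [0,0,0]},{"travel": [0,0,2],"turn": [0,0,0]},{"travel": [0,0,0],"turn": [0,0,0]},{"travel": [0,0,0],"turn": [0,0,0]}]}}

```text
clock: 11.0
position: [0.5711, 0.1548, 0.1935]
tcp_rot: [0.0, 0.711, 0.703, -0.0]
ft_force: [0.5, 0.4, 0.6]
grip_width: 0.0199
```

Call:
{"op": "step_arm", "data": {"motion": [{"travel": [0,0,1.5],"turn": [0,0,0]},{"travel": [0,0,0],"turn": [0,0,0]},{"travel": [0,0,0],"turn": [0,0,0]}]}}

```text
clock: 11.3
position: [0.5711, 0.1549, 0.192]
tcp_rot: [0.0, 0.711, 0.703, -0.0]
ft_force: [-0.7, 0.0, -0.4]
grip_width: 0.0197
```

Call:
{"op": "step_arm", "data": {"motion": [{"travel": [0,0,1.5],"turn": [0,0,0]},{"travel": [0,0,0],"turn": [0,0,0]},{"travel": [0,0,0],"turn": [0,0,0]}]}}

```text
clock: 11.6
position: [0.571, 0.1548, 0.1904]
tcp_rot: [0.0, 0.711, 0.703, -0.0]
ft_force: [1.0, -0.2, -1.3]
grip_width: 0.0197
```

Call:
{"op": "step_arm", "data": {"motion": [{"travel": [0,0,1.5],"turn": [0,0,0]},{"travel": [0,0,0],"turn": [0,0,0]},{"travel": [0,0,0],"turn": [0,0,0]}]}}

```text
clock: 11.9
position: [0.5712, 0.1548, 0.1892]
tcp_rot: [0.0, 0.711, 0.703, 0.0]
ft_force: [-0.9, -0.7, 4.2]
grip_width: 0.0195
```

Call:
{"op": "step_arm", "data": {"motion": [{"travel": [0,0,1],"turn": [0,0,0]},{"travel": [0,0,0],"turn": [0,0,0]},{"travel": [0,0,0],"turn": [0,0,0]}]}}

```text
clock: 12.2
position: [0.5713, 0.1549, 0.1891]
tcp_rot: [-0.0, 0.711, 0.703, 0.0]
ft_force: [-8.1, -1.1, 20.0]
grip_width: 0.0196
```

Contact came at TCP z 0.189, as predicted. I'll back off slightly, then release.

Call:
{"op": "step_arm", "data": {"motion": [{"travel": [0,0,-1],"turn": [0,0,0]},{"travel": [0,0,0],"turn": [0,0,0]},{"travel": [0,0,0],"turn": [0,0,0]}]}}

```text
clock: 12.5
position: [0.5712, 0.1549, 0.1892]
tcp_rot: [0.0, 0.711, 0.703, 0.0]
ft_force: [-2.1, -0.6, 6.6]
grip_width: 0.0197
```

Call:
{"op": "step_arm", "data": {"motion": [{"travel": [0,0,0],"turn": [0,0,0]},{"travel": [0,0,0],"turn": [0,0,0]},{"travel": [0,0,0],"turn": [0,0,0]},{"travel": [0,0,0],"turn": [0,0,0]},{"travel": [0,0,0],"turn": [0,0,0]},{"travel": [0,0,0],"turn": [0,0,0]},{"travel": [0,0,0],"turn": [0,0,0]},{"travel": [0,0,0],"turn": [0,0,0]}], "hand": 0.35}}

```text
clock: 13.3
position: [0.5711, 0.1548, 0.189]
tcp_rot: [0.0, 0.711, 0.703, -0.0]
ft_force: [0.3, -0.1, 0.1]
grip_width: 0.0611
```

```bash
python3 look.py g7 150 80 140 140 240 50 120 150
```

```text
(no output)
```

View pics/g7.png

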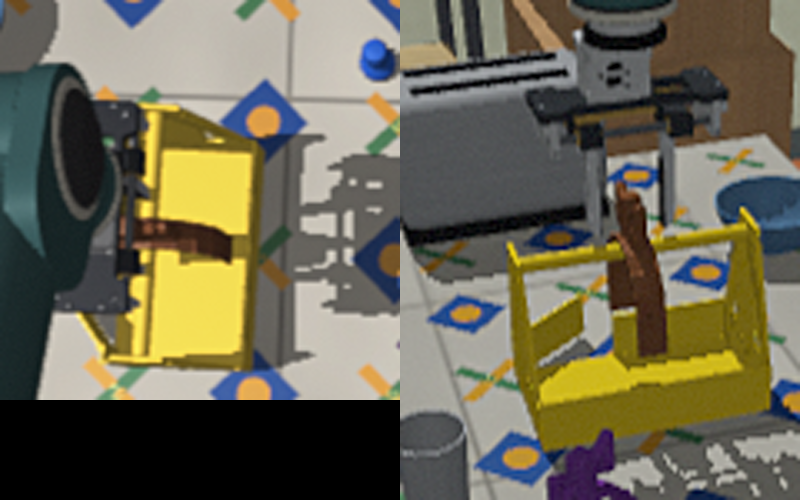

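It is released and hanging on the bar (side crop 640,250). I'll retreat straight up.

Call:
{"op": "step_arm", "data": {"motion": [{"travel": [0,0,-10],"turn": [0,0,0]},{"travel": [0,0,-20],"turn": [0,0,0]},{"travel": [0,0,-25],"turn": [0,0,0]},{"travel": [0,0,-25],"turn": [0,0,0]},{"travel": [0,0,-25],"turn": [0,0,0]},{"travel": [0,0,-25],"turn": [0,0,0]},{"travel": [0,0,-10],"turn": [0,0,0]}]}}

```text
clock: 14.1
position: [0.5717, 0.1547, 0.3318]
tcp_rot: [0.001, 0.711, 0.703, 0.001]
ft_force: [0.4, 0.6, -0.3]
grip_width: 0.061
```

Call:
{"op": "step_arm", "data": {"motion": [{"travel": [35,0,0],"turn": [0,0,0]},{"travel": [35,0,0],"turn": [0,0,0]},{"travel": [35,0,0],"turn": [0,0,0]},{"travel": [35,0,0],"turn": [0,0,0]},{"travel": [35,-10,0],"turn": [0,0,0]},{"travel": [35,-10,0],"turn": [0,0,0]},{"travel": [0,0,0],"turn": [0,0,0]},{"travel": [0,0,0],"turn": [0,0,0]}]}}

```text
clock: 14.9
position: [0.5532, 0.3655, 0.3284]
tcp_rot: [0.0, 0.711, 0.703, -0.0]
ft_force: [1.2, -0.4, 1.2]
grip_width: 0.0611
```

```bash
python3 look.py g8 180 100 70 70 260 80 100 120
```

```text
(no output)
```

View pics/g8.png

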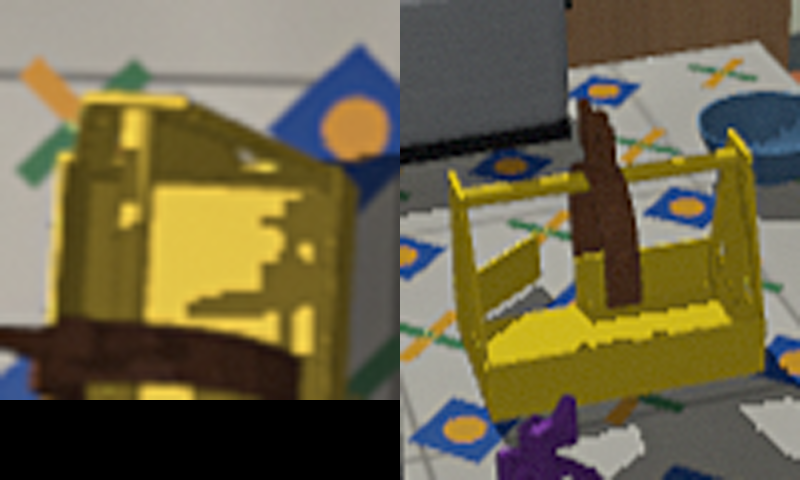

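View pics/g8_t.png

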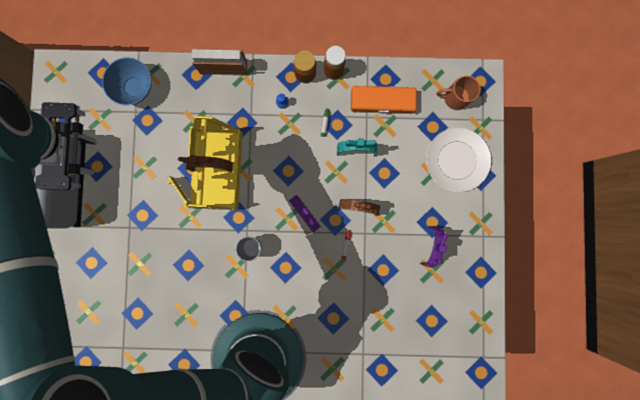

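```bash
cp pics/g8_t.png /tmp; python3 look.py g9 165 125 90 70 270 90 80 80
python3 - <<'E'
from h import *
for nm,off in(('bow',.0),):
  for roll in(0,10,20,30):
    r=np.radians(roll);c=np.array([.571,.154,.170]);
    P=lambda y,z:c+[0,y*np.cos(r)-z*np.sin(r)*-1*-1*-1 if 0 else y*np.cos(r)+z*np.sin(r),z*np.cos(r)-y*np.sin(r)]
    for lab,y,z in(('knottop',0,.056),('footR',-.06,-.092),('footL',.06,-.092)):
      X=P(y,z);print(roll,lab,((proj('top',X)-[165,125])*400/90).round(),((proj('side',X)-[270,90])*5+[400,0]).round())
E
```

```text
0 knottop [135. 147.] [591.  91.]
0 footR [289. 185.] [624. 333.]
0 footL [108. 181.] [574. 248.]
10 knottop [119. 146.] [587.  86.]
10 footR [308. 183.] [630. 330.]
10 footL [138. 183.] [582. 271.]
20 knottop [104. 147.] [583.  83.]
20 footR [324. 180.] [636. 321.]
20 footL [167. 185.] [589. 290.]
30 knottop [ 91. 148.] [579.  84.]
30 footR [335. 177.] [640. 307.]
30 footL [196. 186.] [597. 307.]
```

View pics/g9.png

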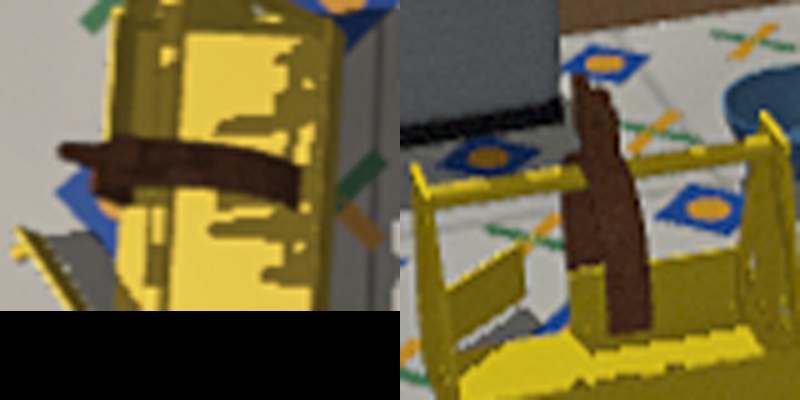

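Call:
{"op": "step_arm", "data": {"motion": [{"travel": [0,0,0],"turn": [0,0,0]},{"travel": [0,0,0],"turn": [0,0,0]},{"travel": [0,0,0],"turn": [0,0,0]},{"travel": [0,0,0],"turn": [0,0,0]},{"travel": [0,0,0],"turn": [0,0,0]}]}}

```text
clock: 15.6
position: [0.5536, 0.3651, 0.3289]
tcp_rot: [0.0, 0.711, 0.703, -0.0]
ft_force: [0.1, -0.7, -0.1]
grip_width: 0.0613
```

Run:
```python
import cv2,numpy as np
from rig import optics
t=optics.capture('top')['color'];s=optics.capture('side')['color']
cv2.imwrite('pics/g10_t.png',t);cv2.imwrite('pics/g10_s.png',s)
print([np.abs(cv2.imread(f'pics/g9_{n}.png').astype(int)[120:190,170:350]-i[120:190,170:350]).max() for n,i in(('t',t),('s',s))])
for n,i,(x,y,w,h) in(('t',t,(170,145,75,36)),('s',s,(295,100,36,62))):
    c=cv2.convertScaleAbs(i[y:y+h,x:x+w],alpha=1.8);k=10 if n=='t' else 9
    cv2.imwrite(f'pics/g10{n}.png',cv2.resize(c,None,fx=k,fy=k,interpolation=cv2.INTER_CUBIC))
```

```text
[np.int64(80), np.int64(82)]
```

View pics/g10t.png

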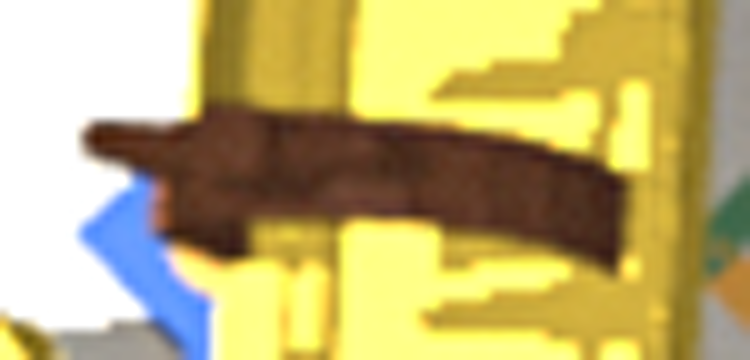

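View pics/g10s.png

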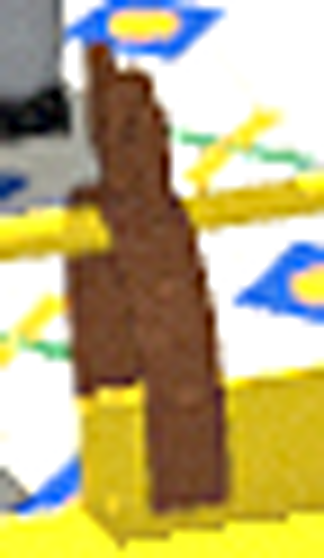

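Run:
```python
from h import *
R1=tri((231.3,172),(311.9,156.4));R2=tri((232.5,163.2),(320.1,155));L=tri((194.5,170.5),(303.7,143.3))
print(R1,R2,L);d=L-R1;print('roll',np.degrees(np.arctan2(d[2],d[1])),np.linalg.norm(d),'yaw',np.degrees(np.arctan2(d[0],d[1])))
for X,t,s in((R1,(231.3,172),(311.9,156.4)),(L,(194.5,170.5),(303.7,143.3))):print(proj('top',X)-t,proj('side',X)-s)
for roll in(0,5,10,15):
    r=np.radians(roll);c=np.array([.571,.154,.170])
    P=lambda x,y,z:c+[x,y*np.cos(r)+z*np.sin(r),z*np.cos(r)-y*np.sin(r)]
    for lab,X in(('R',P(-.015,-.06,-.092)),('L',P(-.015,.055,-.092))):print(roll,lab,proj('top',X).round(1),proj('side',X).round(1),X.round(3))
```

```text
[0.55633759 0.08762048 0.08548348] [0.58285891 0.08450748 0.08712139] [0.55961414 0.1992979  0.07310947]
roll -6.322660126966528 0.11240862428994584 yaw 1.6805419065353178
[ 0.19088536 -0.74908784] [-0.83912742  0.10293273]
[ 0.15865224 -0.65336601] [-0.68712913  0.08117906]
0 R [229.8 171.6] [310.5 157.5] [0.556 0.094 0.078]
0 L [190.8 170.8] [301.2 141. ] [0.556 0.209 0.078]
5 R [232.1 171.5] [311.1 157.2] [0.556 0.086 0.084]
5 L [194.1 171. ] [301.9 143.2] [0.556 0.201 0.074]
10 R [234.2 171.2] [311.7 156.7] [0.556 0.079 0.09 ]
10 L [197.3 171.3] [302.6 145.3] [0.556 0.192 0.07 ]
15 R [236. 171.] [312.2 156. ] [0.556 0.072 0.097]
15 L [200.6 171.5] [303.3 147.3] [0.556 0.183 0.067]
```

The roll is about 6° and the yaw about 2°, both inside the limits. I'll check that it is at rest and that the flower hasn't moved.

Run:
```python
import cv2,numpy as np
from rig import optics,telemetry
def brown(im,x,y,w,h):
    c=cv2.cvtColor(im[y:y+h,x:x+w],cv2.COLOR_BGR2HSV);m=(((c[...,0]<14)|(c[...,0]>170))&(c[...,1]>70)&(c[...,2]<190)).astype(np.uint8)
    n,L,S,C=cv2.connectedComponentsWithStats(m);i=1+S[1:,4].argmax();return S[i].tolist(),(C[i]+[x,y]).round(2).tolist()
print('flower0',brown(cv2.imread('pics/top0.png'),335,190,50,30))
for n in('g8','g9','g10'):
    print(n,brown(cv2.imread(f'pics/{n}_t.png'),170,140,70,40),brown(cv2.imread(f'pics/{n}_s.png'),295,95,40,70))
for k in range(14):
    t=optics.capture('top')['color'];s=optics.capture('side')['color']
    if k%4==1:print(brown(t,170,140,70,40),brown(s,295,95,40,70))
print('flower',brown(t,335,190,50,30),telemetry.state()['clock'])
cv2.imwrite('pics/fin_s.png',s)
```

```text
flower0 ([4, 9, 41, 17, 402], [358.94, 205.79])
g8 ([9, 16, 53, 15, 469], [205.62, 162.42]) ([7, 10, 18, 52, 470], [311.04, 132.22])
g9 ([9, 16, 53, 15, 466], [205.62, 162.39]) ([8, 10, 17, 52, 471], [311.03, 132.12])
g10 ([9, 16, 53, 15, 467], [205.71, 162.38]) ([7, 10, 18, 52, 467], [311.04, 132.1])
([9, 16, 53, 15, 472], [205.7, 162.45]) ([8, 10, 17, 52, 461], [311.14, 132.14])
([9, 16, 53, 15, 466], [205.56, 162.4]) ([7, 10, 18, 52, 474], [311.11, 132.29])
([9, 16, 53, 15, 465], [205.7, 162.36]) ([7, 10, 18, 52, 468], [311.09, 132.31])
([9, 16, 53, 15, 467], [205.73, 162.38]) ([7, 10, 18, 52, 476], [311.09, 132.32])
flower ([4, 9, 41, 17, 404], [359.07, 205.8]) 17.1
```

View pics/fin_s.png

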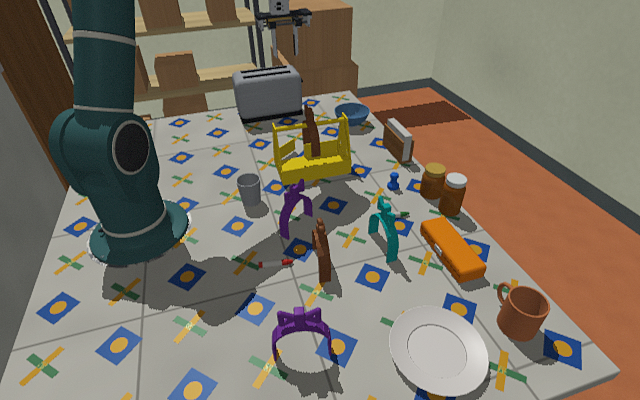

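The headband is at rest at side (311,132), the flower is unmoved at top (359,206), and the arm is clear. I'll hand the job in.

```bash
python3 -c "
from rig import close_job;print(close_job())"
```

```text
the job is handed in; nothing more can be done
None
```

I gripped the bow headband by its knot, carried it over the caddy and hung it across the middle of the bar. Then I released it, moved the arm clear and handed the job in at about 17 s.

**Final checks:**
- **Position:** bow about 4 mm sideways of the bar's centre line, near its middle along it, and about 34 mm above it. All three are inside the limits.
- **Angle:** it is square to the bar within about 2°, but leans about 6° sideways instead of standing fully upright; the limit is 17°.
- **At rest:** its position in the pictures stayed put to about 0.2 pixel over the last two seconds.
- **Flower headband:** unmoved, to about 0.1 pixel in the top view.

**Disagreements:**
- My first reading of one bar end differed by about 14 mm between the two cameras. I used the top view, whose bar length matched the given 234 mm, and contact came at the expected height.
- The last two-camera point matches were off by up to about 0.8 pixel, so the lean is good to a few degrees.

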